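Feed a nameplate under the trimmer guard with the push stick

ROBOT

A 6-joint arm with a two-finger parallel gripper is mounted at the origin on the work surface. World frame = base frame: x ahead of the robot, y to its left, z up, the work surface at z = 0. Lengths are in m, angles in rad, forces in N, time in s.
With the tool pointing down it reaches from about 0.3 to 0.875 m from the base axis. Payload 6.4 kg.
Tool frame: the origin (TCP) lies between the finger pads; the fingertips stand 8 mm ahead of it and the grasp point (between the pads) lies 11 mm behind it; z points along the fingers, y is the direction in which the jaws open and shut (so a half turn about z gives the same grasp; the last joint's range is limited). The gripper opens to 85 mm and grips with 20 to 120 N. Pads are 22 mm wide; open, the fingers measure 114 mm over their backs; the gripper's body (76 mm by 85 mm) begins 54 mm behind the grasp point. The pads swing forward as they close: fully open they stand 13 mm farther back than shut.
Start: joints at [1.099, 0.181, 1.607, -0, 1.354, -0.206], TCP at [0.151, 0.555, 0.239] pointing down, gripper open.
Joint ranges: [-2.99, 2.99], [-0.89, 2.07], [0.3, 2.58], [-1.14, 4.28], [0, 2.63], [-3.12, 3.12]. Speed limits (rad/s): [2.57, 2.57, 3.01, 3.14, 3.14, 3.14].

INTERFACE

Orientations are given as a unit quaternion [w, x, y, z].
In Python, from bench import monitor, viewer, workorder, spotter gives the robot as it stands. The module is installed in compiled form; this text tells all that it offers.
- The arm moves only by the tool move_arm, never from a script. Its argument "motion" is a list of rows, each a list of 3 entries, a list of its own where there are three numbers: the shift along the tool's x, y, z in units of 60 mm (1.0 is 60 mm), then the turn, a rotation vector about the tool's x, y, z in units of 8 degrees (1.0 is 8 degrees), then the opening in per cent of the stroke, from 0 (shut) to 100 (fully open). In form: [[[dx, dy, dz], [rx, ry, rz], grip], ...]. A call has 1 to 10 rows; each row is the pose to reach, as a shift and turn from the pose commanded when the call began, along the tool's axes at that moment; what a row does not reach only later rows make up. A row lasts 1/8 s, in which the tool goes at most 62.5 mm and 10.7 degrees, less where a joint would pass 70% of its speed; a pose out of reach is approached as far as the arm can. A call with a gripper value outside its range is refused whole. The fingers move at their own pace and stop on an object; the grip force is fixed at half the most. Time passes only in rows, so rows that repeat a pose let the fingers close. It gives the time, the measured TCP pose, the force and the opening at its end, in the units of the state.
- monitor.get_obs(): the state, without advancing time (a new reading comes with each control period).
- viewer.camera(name): name is "side" or "top" or "wrist"; returns the picture (384x512x3 uint8, blue, green, red); there is no depth.
- viewer.calibration(name): a dict with "fovy" (degrees; the focal length in pixels is half the picture's height over the tangent of half this angle, whatever the lens; pixels are square), "cx", "cy" (the principal point, pixels), "distortion" ([k1, k2, p1, p2, k3] as OpenCV has them; the pictures are not rectified), "extrinsics" (4x4, takes a point from camera to world coordinates). Camera axes: x right, y down, z forward; pixel columns grow to the right and rows downward; lengths in m; the calibration is good to about 2 mm. A picture is of the moment at which its call begins: read the wrist's pose just before it. calibration takes no time and is no camera call; for the wrist camera it gives the pose at the moment of the call.
- workorder.hand_in(): hands the job in, once; it reports no verdict.
Trained networks look in the newest picture that a camera, given by its name, has taken for a name from the list of things; names that differ only in an ending like _2 or _b are one class to them, and where a whole thing is asked for, a point or a joint stands for the part that bears it (a point fixed in the world has none). Each returns a list of dicts, best first, with "score" (0 to 1); they miss things now and then, are a little off and sometimes report something else, mostly with a low value. They report only what shows in the picture. A call takes as long as a camera call. They do not tell look-alikes from the thing itself.
- spotter.search_frame(camera, name): "centre" ([column, row] as shares, 0 to 1, of the picture: columns of its width, rows of its height, amid what is visible of it).
- spotter.outline_of(camera, name): "region" (384x512 bool, what is visible of it) and "centre" ([column, row] as shares, 0 to 1, of the picture: columns of its width, rows of its height, amid what is visible of it).
The state is a dict: "time_s": time; "q": joint angles; "dq": joint speeds; "joint_efforts": joint torques, N m; "eef_pos": TCP position; "eef_rot": TCP orientation; "wrist_force": force on the tool from outside, world axes, zero at the start; "torque": the same for the moment, N m; "opening": opening from 0.0 (shut) to 1.0 (fully open).
Only numpy, scipy, OpenCV 4.12 (cv2) and the standard library are available. Lean on these libraries where they do the work, as an engineer would, in place of code of your own. Each camera call takes 0.05 s, during which the arm holds its last target. There are 200 camera calls.

TASK

Take the orange push stick by its handle and use its nose, never the gripper itself, to slide the brass-faced nameplate along the trimmer bed, right through under the low guard, until it comes up against the steel stop pad of the blue back gauge. Press it home firmly for a moment, but gently, never straining the gauge (well under 12 N); then stand the stick back upright on its black mat, leaving the plate touching the pad and the other things on the desk undisturbed.

Things in the scene. Friction and masses are not known exactly. Their poses are not given: they have to be found in the camera images.
- trimmer: Grey bench-top plate trimmer, fixed. Origin on the desk, exactly below the middle of the guard; x is the feed direction (horizontal), y across the bed, z up. Flat bed 110 wide (y), from x = -185 to +175, its top 20 above the origin.
- guard (a point): Middle of the underside of the clear, yellow-edged guard plate that bridges the whole bed from trimmer x = -15 to +15: underside 26 above the bed, top 32 above the bed. Axes as the trimmer's.
- mouth (a point): Bed-level centre of the flared mouth's open end, trimmer x = -68, where it is about 95 wide. It narrows to a straight channel 64 wide between two aluminium fences 12 high, from trimmer x = -40 to +145. Pushing the plate into it squares the plate up.
- shoe_cap (a point): Top of the red cap of the sprung hold-down shoe (its height rests 66.5 above the bed), inside the guard at trimmer x = 0. Its round rubber bar, 24 diameter, lies across the bed, lowest line 16.5 above it. The plate lifts it 1.5 against 3 to 4 N: felt as a bump and drag of some N, up to about 10, that comes before the gauge does. It drops again behind the plate.
- blank: Desk nameplate, dark walnut block with a brass face, loose, 80 (x) by 60 (y) by 18 (z), about 0.13 kg. Origin at the centre of its underside, x along the feed. It starts flat on the infeed end of the bed, up to 6 degrees askew and a few mm off-centre. Its rear face (its own x = -40) is the one to push.
- gauge: Blue gauge block, 56 wide, 12 thick, 22 tall, black knob, clamped 138 to 158 beyond the guard's middle. Origin at bed level, middle of its front face; axes as the trimmer's. A steel stop pad (36 by 14) on a rod stands out 4 to 32 before that face, set anew each time and not measured: feel for it. It gives 2.5 at under 0.5 N, then is solid. Press the plate on it with 5 to 9 N; 12 N strains it.
- stick: Push stick, loose, 0.16 kg. Origin at its underside below the middle of the handle; x to the nose, z up. Orange sole 28 wide, 10 high, from x = -35 to the flat nose at +120. Red upright handle 20 thick (x), 30 wide (y), centred on the origin, 10 to 85 above the underside. Starts standing on its mat, nose roughly along the feed. Its underside must ride 1 to 5 above the bed to clear the shoe.
- mat: Black rubber mat, fixed, 185 by 50, 3 thick, the stick's place. Origin on the desk, below where the stick's handle belongs; x points where the nose belongs (the mat runs from x = -50 to +135). The stick is back when it stands upright on it with its origin within 30 of the mat's origin and in line within 15 degrees.
- tumbler: White cup, 72 diameter, 110 tall; origin at the centre of its underside. Leave alone.
- stapler: Blue and black stapler, 130 by 34, 56 tall; origin under its centre. Leave alone.
- penpot: Dark pen pot with pens, 64 diameter, 155 tall with pens; origin under its centre. Leave alone.
- done_plates: Two stacked finished brass-faced nameplates, 83 by 62, 36 tall; origin under the lower plate. Leave alone.
There are look-alikes about, which are no part of the job. Of the things that look like the stick, the middle-sized one is meant. Leave any green or red look-alike of the blank alone.

How it is judged:
On the way, in this order (a step that is already met when the one before it is completed fails the run):
1. the plate is pushed in under the guard by the stick (x of blank in the frame of trimmer above 0 m and contact force between stick and blank above 0.3 N), for 0.05 s.
2. the plate is pressed firmly (over 4 N) against the gauge's stop pad with the stick for 0.3 s (contact force between blank and gauge above 4 N and contact force between stick and blank above 2 N), for 0.3 s.
At the end, for the whole second after the job is handed in: The plate lies flat and square on the bed beyond the guard, still touching the gauge's stop pad (which follows it up to 2.5 mm); the stick stands upright and at rest on its mat, released, within 30 mm of its place and 15 degrees of its line (contact force between blank and gauge above 0.05 N and z of blank in the frame of trimmer below 0.022 m and angle between the x axis of blank and the x axis of trimmer, either way round below 0.05 rad and x of blank in the frame of trimmer above 0.058 m and linear speed of each of blank, stick below 0.01 m/s and horizontal distance between stick and mat below 0.03 m and angle between the x axis of stick and the x axis of mat, either way round below 0.26 rad and z of stick in the frame of mat below 0.006 m and angle between stick's own z axis and vertical below 0.1 rad).
It fails at once if the gripper or arm touches the plate (contact force between any of the fingers, the arm and blank above 0.5 N).
It fails at once if the plate strains the gauge with over 12 N (contact force between blank and gauge above 12 N).
It fails at once if a bystander is moved more than 15 mm (distance of any of tumbler, stapler, penpot, done_plates from where it was at the start of the episode above 0.015 m).
It also fails if it takes over 72 s, if anything falls off the work surface, if the arm or the gripper's body presses on something with over 40 N, if the wrist force passes 120 N, or if a joint passes its speed limit or range.

## Working session

There is one attempt and no reset: what is moved stays moved. The work goes in short steps, Python scripts to look and compute and a tool call to move; the robot and the scene stay as the last step left them, time stands still between calls to the robot, and variables do not carry over. Pictures are saved under pics/ and viewed, about 8 in all and at most 12, crops included, and the job is handed in when it is done.

Besides the shell and the picture viewer there is one more tool, called after ">>>" by a JSON object that holds its "op" and its "data", one argument or row to a line. move_arm: Moves the arm, as the interface text tells. Its arguments: {"type":"object","properties":{"motion":{"type":"array","items":{"type":"array"}}},"required":["motion"]}

```bash
mkdir -p pics; cat > h.py <<'E'
import numpy as np,cv2
from bench import monitor,viewer,workorder,spotter
def K(c):
    f=192/np.tan(np.radians(c['fovy'])/2); return np.array([[f,0,c['cx']],[0,f,c['cy']],[0,0,1.]])
def ray(c,px):
    u=cv2.undistortPoints(np.array(px,float).reshape(-1,1,2),K(c),np.array(c['distortion'],float)).reshape(-1,2)
    E=np.array(c['extrinsics']); d=np.c_[u,np.ones(len(u))]@E[:3,:3].T
    return E[:3,3],d
def at_z(c,px,z):
    o,d=ray(c,px); return o+d*((z-o[2])/d[:,2])[:,None]
def proj(c,P):
    E=np.linalg.inv(np.array(c['extrinsics'])); r,_=cv2.Rodrigues(E[:3,:3])
    return cv2.projectPoints(np.array(P,float).reshape(-1,1,3),r,E[:3,3],K(c),np.array(c['distortion'],float))[0].reshape(-1,2)
E
cat > a.py <<'E'
from h import *
o=monitor.get_obs(); print({k:np.round(v,4) for k,v in o.items()})
ims=[]
for n in ['top','side']:
    c=viewer.calibration(n); im=viewer.camera(n); cv2.imwrite(f'pics/{n}0.png',cv2.resize(im,None,fx=1.5,fy=1.5,interpolation=cv2.INTER_CUBIC));np.save(n,im)
    print(n,c['fovy'],np.round(c['extrinsics'],3).tolist())
    for t in ['trimmer','guard','mouth','shoe_cap','blank','gauge','stick','mat','tumbler','stapler','penpot','done_plates']:
        r=spotter.search_frame(n,t)
        print(t,[(round(x['score'],2),np.round(np.array(x['centre'])*[512,384],1).tolist(),np.round(at_z(c,np.array(x['centre'])*[512,384],.02)[0,:2],3).tolist()) for x in r[:4]])
E
python3 a.py
```

```text
{'time_s': np.float64(0.0), 'q': array([ 1.0987,  0.1815,  1.608 , -0.    ,  1.3538, -0.2063]), 'dq': array([-0.0012,  0.0004, -0.0003,  0.0014, -0.0005, -0.001 ]), 'joint_efforts': array([ 2.30000e-03, -4.44864e+01, -3.51347e+01, -1.00000e-04,
        8.90000e-03, -1.00000e-04]), 'eef_pos': array([0.1508, 0.5543, 0.2384]), 'eef_rot': array([-3.000e-04,  1.325e-01,  9.912e-01, -8.000e-04]), 'wrist_force': array([ 0.1347,  0.1756, -0.2889]), 'torque': array([ 0.008 ,  0.033 , -0.0194]), 'opening': np.float64(0.999)}
top 53.61189204626224 [[-0.005, -0.994, 0.107, 0.471], [-1.0, 0.008, 0.025, 0.002], [-0.025, -0.107, -0.994, 1.079], [0.0, 0.0, 0.0, 1.0]]
trimmer [(0.74, [297.3, 189.5], [0.589, -0.098])]
guard [(0.76, [296.8, 192.0], [0.582, -0.096])]
mouth [(0.83, [298.8, 197.0], [0.568, -0.102])]
shoe_cap [(0.7, [291.7, 189.2], [0.59, -0.082])]
blank [(0.86, [290.7, 130.8], [0.757, -0.082]), (0.64, [168.7, 121.8], [0.787, 0.267]), (0.58, [250.4, 185.6], [0.601, 0.033])]
gauge [(0.7, [344.7, 198.9], [0.561, -0.229])]
stick [(0.85, [261.6, 244.4], [0.437, 0.003]), (0.79, [326.0, 281.6], 
[... 686 characters left out ...]
, [238.2, 212.3], [0.619, 0.031]), (0.7, [219.0, 152.3], [0.755, -0.275])]
blank [(0.96, [241.4, 212.3], [0.609, 0.029]), (0.81, [157.9, 267.7], [0.789, 0.274]), (0.6, [204.9, 190.6], [0.748, -0.053])]
gauge [(0.5, [266.9, 160.5], [0.569, -0.252])]
stick [(0.94, [334.0, 271.1], [0.324, 0.208]), (0.71, [296.0, 216.2], [0.44, 0.019]), (0.54, [324.9, 183.7], [0.356, -0.152])]
mat [(0.69, [303.3, 221.1], [0.417, 0.036])]
tumbler [(0.88, [187.1, 215.0], [0.772, 0.068]), (0.59, [302.3, 328.1], [0.395, 0.384])]
stapler [(0.82, [217.8, 154.2], [0.756, -0.262])]
penpot [(0.79, [317.1, 144.1], [0.392, -0.389])]
done_plates [(0.7, [301.9, 328.8], [0.396, 0.386]), (0.48, [265.4, 162.3], [0.573, -0.24])]
```

View pics/top0.png

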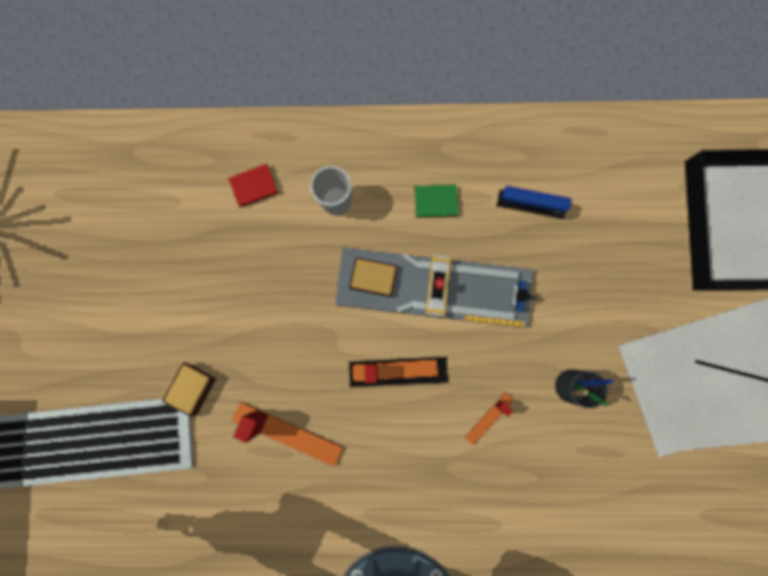

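View pics/side0.png

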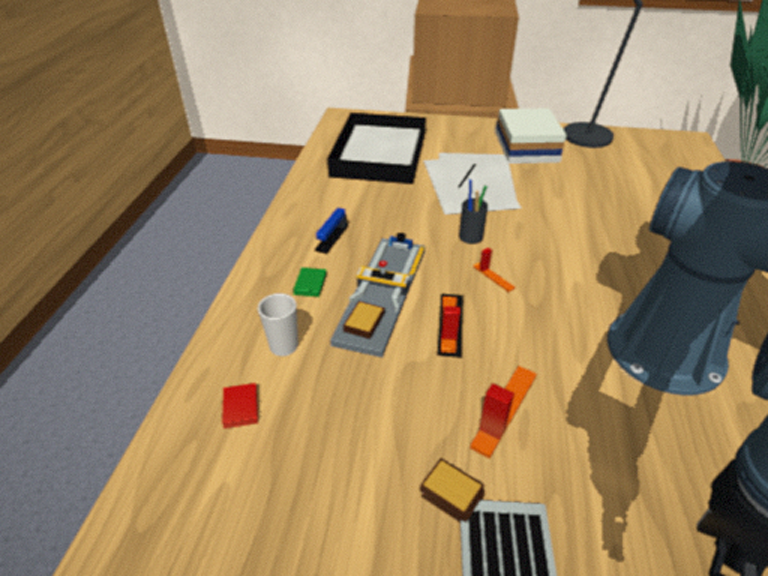

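The top view (1.5× pixels) shows three stick-like things:
- Large one at (290,432), lying askew on the desk.
- Medium one at (397,371), standing on the black mat. This is the one meant: middle in size and on its mat.
- Small one at (490,418).

The trimmer runs from (340,276) to (532,297), with the brass blank at (373,277) on its infeed end and the feed pointing right. The green and red plates, and the brass ones at (188,388), are not part of the job.

```bash
cat > b.py <<'E'
from h import *
c=viewer.calibration('top')
p=lambda l,z: at_z(c,np.array(l)/1.5,z)[:,:2]
T=p([[343,248],[337,305],[530,327],[535,269]],.02); print('bed',T.round(3),T.mean(0), 'len',np.linalg.norm(T[0]-T[3]),np.linalg.norm(T[1]-T[0]))
M=p([[349,361],[350,387],[447,382],[446,357]],.003);print('mat',M.round(3).tolist(),np.linalg.norm(M[0]-M[3]))
H=p([[371,373]],.088);print('handle top',H, 'nose',p([[438,368]],.013),'tail',p([[353,372]],.013))
im=np.load('top.npy'); cv2.imwrite('pics/crop.png',cv2.resize(im[150:325,140:350],None,fx=3.8,fy=3.4,interpolation=cv2.INTER_CUBIC))
E
python3 b.py
```

```text
bed [[ 0.659  0.094]
 [ 0.551  0.105]
 [ 0.508 -0.251]
 [ 0.616 -0.264]] [ 0.58365102 -0.07856477] len 0.3605429309369817 0.10818669116182003
mat [[0.447, 0.084], [0.399, 0.082], [0.408, -0.098], [0.454, -0.097]] 0.18155180482029118
handle top [[0.42855443 0.03991588]] nose [[ 0.43397365 -0.08107513]] tail [[0.42730318 0.07614115]]
```

View pics/crop.png

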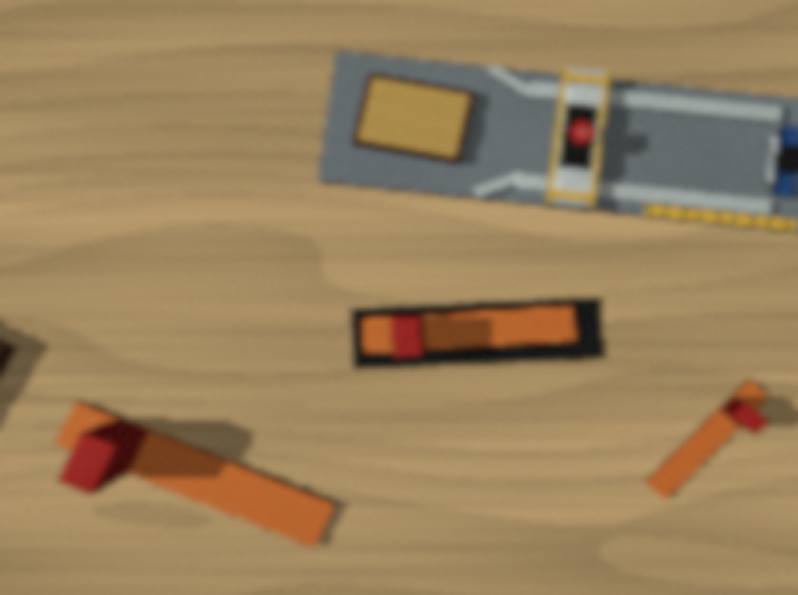

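The crop confirms it: the medium stick stands on the black mat with its handle at crop (408,336) and nose at (578,325), pointing along the feed. I'm going above it now.

>>> {"op": "move_arm", "data": {
  "motion": [
    [[-6.72,-7.07,0],[0,0,-2.2],100],
    [[-6.72,-7.07,0],[0,0,-2.2],100],
    [[-6.72,-7.07,0],[0,0,-2.2],100],
    [[-6.72,-7.07,0],[0,0,-2.2],100],
    [[-6.72,-7.07,0],[0,0,-2.2],100],
    [[-6.72,-7.07,0],[0,0,-2.2],100],
    [[-6.72,-7.07,0],[0,0,-2.2],100],
    [[-6.72,-7.07,0],[0,0,-2.2],100],
    [[-6.72,-7.07,0],[0,0,-2.2],100],
    [[-6.72,-7.07,0],[0,0,-2.2],100]
  ]
}}

```text
time_s: 2.55
eef_pos: [0.4299, 0.0365, 0.2396]
eef_rot: [0.0, -0.019, 1.0, -0.0]
wrist_force: [-0.1, -0.5, -0.9]
opening: 1.003
```

```bash
cat > w.py <<'E'
from h import *
import sys
o=monitor.get_obs(); print(o['eef_pos'],o['eef_rot'],o['wrist_force'])
c=viewer.calibration('wrist'); im=viewer.camera('wrist'); print(np.round(c['extrinsics'],3).tolist())
np.save('wrist',im); np.save('wc',c,allow_pickle=True)
cv2.imwrite(sys.argv[1],cv2.resize(im,None,fx=1.5,fy=1.5,interpolation=cv2.INTER_CUBIC))
E
python3 w.py pics/w1.png
```

```text
[0.42987171 0.03654196 0.23962504] [ 4.82462985e-04 -1.87978345e-02  9.99823131e-01 -3.38577596e-04] [-0.09915327 -0.4681933  -0.86424362]
[[-0.038, 0.946, 0.32, 0.348], [0.999, 0.036, 0.012, 0.033], [0.0, 0.321, -0.947, 0.375], [0.0, 0.0, 0.0, 1.0]]
```

View pics/w1.png

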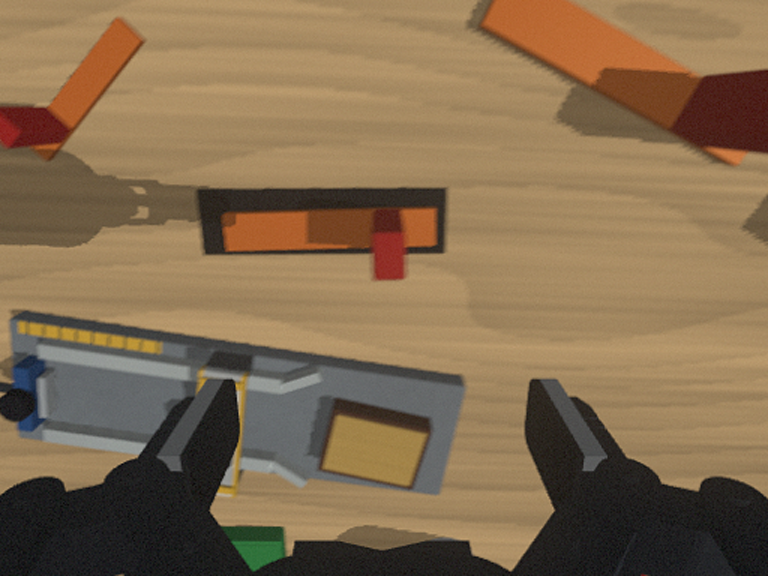

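The wrist view shows the mat stick, with its handle top centred at (389,264) and its sole from (222,232) to (438,228). The trimmer is in front of it, with the blank's brass face at (375,450).

```bash
cat > c.py <<'E'
from h import *
c=np.load('wc.npy',allow_pickle=True).item()
p=lambda l,z: at_z(c,np.array(l)/1.5,z)[:,:2]
print('handle top',p([[373,247],[405,247],[406,279],[373,279]],.088).round(4).tolist(),p([[389.3,263.3]],.088))
S=p([[221,213],[437,207],[439,248],[224,251]],.013);print('sole',S.round(4).tolist())
n=(S[0]+S[3])/2;t=(S[1]+S[2])/2;d=(n-t)/np.linalg.norm(n-t);print('nose',n,'dir',d,'len',np.linalg.norm(n-t),'origin',n-.12*d)
M=p([[198,188],[447,188],[444,253],[205,254]],.003);a=(M[0]+M[3])/2;b=(M[1]+M[2])/2;d=(a-b)/np.linalg.norm(a-b);print('mat',M.round(4).tolist(),d,np.linalg.norm(a-b),'origin',b+.05*d)
B=p([[464,379],[440,493],[12,317]],.02);print('bed',B.round(4).tolist(),np.linalg.norm(B[0]-B[1]),(B[2]-B[0])/np.linalg.norm(B[2]-B[0]),np.linalg.norm(B[2]-B[0]))
R=p([[337,413],[430,430],[412,488],[320,470]],.038);print('blank',R.round(4).tolist(),R.mean(0),'sides',[np.linalg.norm(R[i]-R[i-1]) for i in range(4)],R[0]-R[1])
# fences' inner channel edges & pad
print('pad front',p([[44,375],[43,425]],.03))
E
python3 c.py
```

```text
handle top [[0.4243, 0.0315], [0.4236, 0.0503], [0.4433, 0.0519], [0.444, 0.0322]] [[0.43387941 0.04150456]]
sole [[0.4229, -0.0799], [0.4127, 0.0761], [0.4431, 0.0798], [0.4514, -0.0794]]
nose [ 0.43716406 -0.0796551 ] dir [ 0.05856619 -0.99828353] len 0.15792378730336662 origin [0.43013612 0.04013893]
mat [[0.407, -0.0988], [0.4002, 0.0836], [0.4495, 0.0852], [0.4572, -0.0973]] [ 0.03951773 -0.99921887] 0.18259824505204394 origin [0.42686346 0.03447188]
bed [[0.5478, 0.1068], [0.6603, 0.0963], [0.508, -0.244]] 0.11298433337388408 [-0.11280388 -0.99361727] 0.3530712536377691
blank [[0.571, 0.0077], [0.5838, 0.0806], [0.6402, 0.0698], [0.6251, -0.0056]] [0.60503698 0.03812212] sides [np.float64(0.055700741008374105), np.float64(0.07405167830168088), np.float64(0.0574848041356102), np.float64(0.0768614961408285)] [-0.01273187 -0.07294896]
pad front [[ 0.55159916 -0.2207038 ]
 [ 0.59748285 -0.22985522]]
```

>>> {"op": "move_arm", "data": {
  "motion": [
    [[0,0.07,0.8],[0,0,-0.08],100],
    [[0,0.07,1.6],[0,0,-0.08],100],
    [[0,0.07,2.4],[0,0,-0.08],100],
    [[0,0.07,3.0],[0,0,-0.08],100],
    [[0,0.07,3.29],[0,0,-0.08],100],
    [[0,0.07,3.29],[0,0,-0.08],20],
    [[0,0.07,3.29],[0,0,-0.08],0],
    [[0,0.07,3.29],[0,0,-0.08],0],
    [[0,0.07,3.29],[0,0,-0.08],0],
    [[0,0.07,3.29],[0,0,-0.08],0]
  ]
}}

```text
time_s: 3.85
eef_pos: [0.4295, 0.0437, 0.043]
eef_rot: [0.001, -0.026, 1.0, -0.0]
wrist_force: [-0.8, 0.1, 6.7]
opening: 0.23
```

>>> {"op": "move_arm", "data": {
  "motion": [
    [[0,0,-0.3],[0,0,0],0],
    [[0,0,-1.0],[0,0,0],0],
    [[0,0,-1.67],[0,0,0],0],
    [[-0.7,0.55,-1.67],[0,0,0.3],0],
    [[-1.4,1.1,-1.67],[0,0,0.6],0],
    [[-2.1,1.7,-1.67],[0,0,0.9],0],
    [[-2.8,2.3,-1.67],[0,0,1.21],0],
    [[-3.37,2.76,-1.67],[0,0,1.21],0],
    [[-3.37,2.76,-1.67],[0,0,1.21],0],
    [[-3.37,2.76,-1.67],[0,0,1.21],0]
  ]
}}

```text
time_s: 5.1
eef_pos: [0.6207, 0.2195, 0.1413]
eef_rot: [-0.001, 0.058, 0.998, -0.0]
wrist_force: [-0.0, -0.7, -1.4]
opening: 0.23
```

```bash
python3 w.py pics/w2.png
```

```text
[0.62073033 0.21954728 0.14129328] [-9.69130249e-04  5.80395718e-02  9.98313760e-01 -3.23598961e-04] [-0.01332591 -0.67005133 -1.44251577]
[[0.116, 0.942, 0.316, 0.54], [0.993, -0.11, -0.037, 0.229], [0.0, 0.318, -0.948, 0.277], [0.0, 0.0, 0.0, 1.0]]
```

View pics/w2.png

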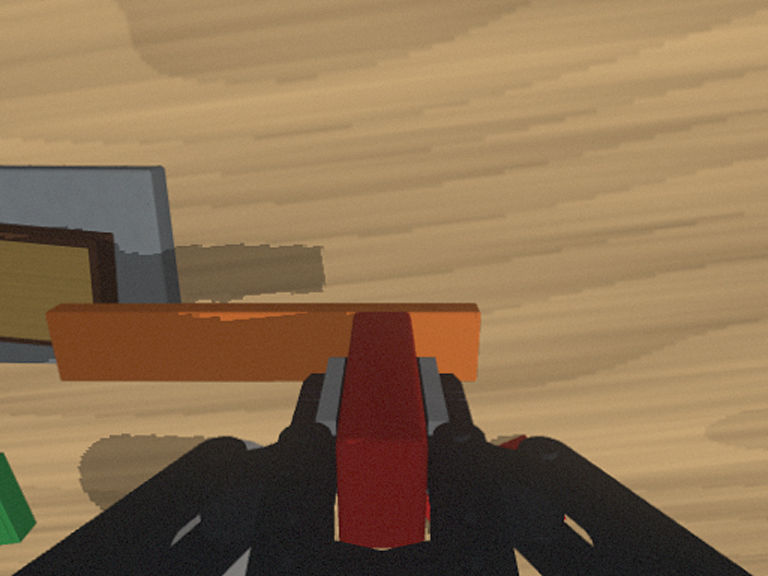

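The stick is held upright. Its nose edge runs (48,312) to (61,380), the blank's near rear corner is at (113,233) and the bed corner is at (163,166).

```bash
cat > d.py <<'E'
from h import *
c=np.load('wc.npy',allow_pickle=True).item()
p=lambda l,z: at_z(c,np.array(l)/1.5,z)[:,:2]
f=np.array([-.117,-.9931]);yv=np.array([.9931,-.117]);O=np.array([.583,-.083])
tr=lambda P:np.c_[(P-O)@f,(P-O)@yv]*1000
S=p([[48,312],[61,380],[477,380],[480,312]],.1113);print('sole mm',tr(S).round(1).tolist(), 'tcp',tr(np.array([[.6207,.2195]])))
print('bed corner and edge',tr(p([[163,167],[180,303],[0,167]],.02)).round(1).tolist())
print('blank top',tr(p([[113,234],[0,223],[116,300]],.038)).round(1).tolist(),'brass edge',tr(p([[92,248],[0,236]],.038)).round(1).tolist())
E
python3 d.py
```

```text
sole mm [[-186.6, -12.2], [-185.7, 15.1], [-340.4, 14.6], [-339.8, -12.5]] tcp [[-304.82365    2.04737]]
bed corner and edge [[-195.8, -53.3], [-195.3, 19.4], [-113.0, -53.6]]
blank top [[-174.7, -23.3], [-120.2, -28.8], [-170.5, 11.0]] brass edge [[-163.1, -16.3], [-118.7, -22.3]]
```

>>> {"op": "move_arm", "data": {
  "motion": [
    [[-0.05,0,0.6],[0,0,0],0],
    [[-0.05,0,1.1],[0,0,0],0],
    [[-0.05,0,1.3],[0,0,0],0],
    [[-0.05,0,1.3],[0,0,0],0],
    [[-0.05,0,1.3],[0,0,0],0]
  ]
}}

```text
time_s: 5.78
eef_pos: [0.6257, 0.2194, 0.0658]
eef_rot: [0.001, 0.058, 0.998, 0.0]
wrist_force: [0.1, -0.4, -1.5]
opening: 0.224
```

>>> {"op": "move_arm", "data": {
  "motion": [
    [[0,-0.15,0.03],[0,0,0],0],
    [[0,-0.25,0.03],[0,0,0],0],
    [[0,-0.25,0.03],[0,0,0],0]
  ]
}}

```text
time_s: 6.15
eef_pos: [0.623, 0.2038, 0.0626]
eef_rot: [0.0, 0.059, 0.998, -0.0]
wrist_force: [-0.6, -0.5, -0.9]
opening: 0.229
```

```bash
cat > n.py <<'E'
from h import *
for i in range(5):
    c=viewer.calibration('wrist'); im=viewer.camera('wrist'); o=monitor.get_obs(); print(o['eef_pos'].round(4),o['wrist_force'].round(2),np.array(c['extrinsics'])[:3,3].round(4))
np.save('wrist',im); np.save('wc',c,allow_pickle=True)
cv2.imwrite('pics/w3.png',cv2.resize(im,None,fx=1.5,fy=1.5,interpolation=cv2.INTER_CUBIC))
E
python3 n.py
```

```text
[0.6231 0.2041 0.0625] [-0.07 -0.03 -2.05] [0.5419 0.2134 0.1977]
[0.6231 0.2044 0.0625] [ 1.18 -0.18 -1.88] [0.5419 0.2137 0.1977]
[0.623  0.2045 0.0624] [ 0.57  0.06 -1.52] [0.5419 0.2139 0.1976]
[0.623  0.2046 0.0624] [ 0.05  0.22 -1.48] [0.5418 0.214  0.1976]
[0.6229 0.2047 0.0623] [ 0.77  1.21 -1.08] [0.5418 0.2141 0.1975]
```

View pics/w3.png

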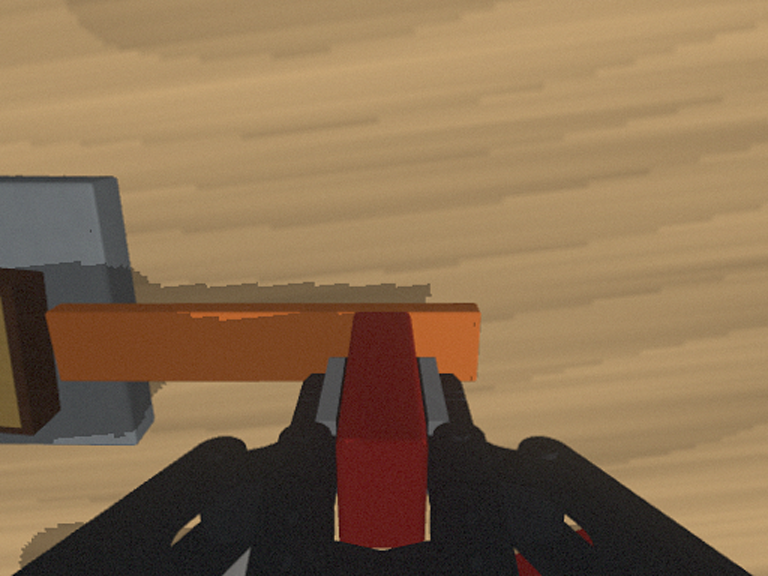

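The nose is just at the blank's rear face, between its edges. I'm pushing up towards the mouth.

>>> {"op": "move_arm", "data": {
  "motion": [
    [[0,-0.07,-0.015],[0,0,0],0],
    [[0,-0.2,-0.015],[0,0,0],0],
    [[0,-0.35,-0.015],[0,0,0],0],
    [[0,-0.5,-0.015],[0,0,0],0],
    [[0.02,-0.65,-0.015],[0,0,0],0],
    [[0.03,-0.8,-0.015],[0,0,0],0],
    [[0.05,-0.95,-0.015],[0,0,0],0],
    [[0.06,-1.1,-0.015],[0,0,0],0],
    [[0.07,-1.23,-0.015],[0,0,0],0],
    [[0.07,-1.3,-0.015],[0,0,0],0]
  ]
}}

```text
time_s: 7.65
eef_pos: [0.6096, 0.1269, 0.0631]
eef_rot: [-0.0, 0.058, 0.998, -0.0]
wrist_force: [0.4, 1.4, -1.2]
opening: 0.226
```

```bash
cat > s.py <<'E'
from h import *
import sys
o=monitor.get_obs(); P=o['eef_pos'];f=np.array([-.117,-.9931]);yv=np.array([.9931,-.117]);O=np.array([.583,-.083])
print(o['time_s'],P.round(4),o['wrist_force'].round(2),'nose x',(P[:2]-O)@f*1000+120,'y',(P[:2]-O)@yv*1000,'force f',o['wrist_force'][:2]@f)
im=viewer.camera(sys.argv[1]); x0,x1,y0,y1=map(int,sys.argv[3:7]);im=im[y0:y1,x0:x1]
cv2.imwrite(sys.argv[2],cv2.resize(im,None,fx=4,fy=4,interpolation=cv2.INTER_CUBIC))
E
python3 s.py top pics/t2.png 205 365 140 270
```

```text
7.65 [0.6096 0.1269 0.0631] [ 0.39  1.37 -1.24] nose x -91.59828534397184 y 1.828324477859944 force f -1.4071077673897334
```

View pics/t2.png

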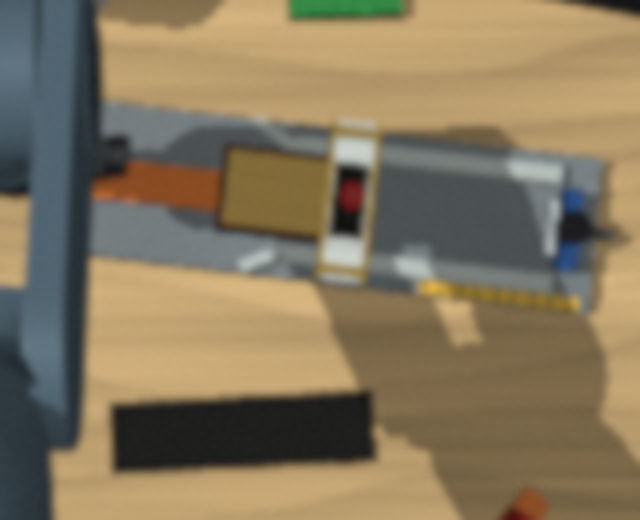

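The plate is square in the channel with its front edge just at the guard. Next I push through under the shoe.

>>> {"op": "move_arm", "data": {
  "motion": [
    [[0,-0.06,0],[0,0,0],0],
    [[0,-0.12,0],[0,0,0],0],
    [[0,-0.18,0],[0,0,0],0],
    [[0,-0.24,0],[0,0,0],0],
    [[0,-0.32,0],[0,0,0],0],
    [[0,-0.4,0],[0,0,0],0],
    [[0,-0.48,0],[0,0,0],0],
    [[0,-0.56,0],[0,0,0],0],
    [[0,-0.64,0],[0,0,0],0],
    [[0,-0.7,0],[0,0,0],0]
  ]
}}

```text
time_s: 8.95
eef_pos: [0.6049, 0.0873, 0.0635]
eef_rot: [0.0, 0.058, 0.998, 0.001]
wrist_force: [-1.7, 6.5, 0.9]
opening: 0.228
```

>>> {"op": "move_arm", "data": {
  "motion": [
    [[0,-0.08,0],[0,0,0],0],
    [[0,-0.17,0],[0,0,0],0],
    [[0,-0.26,0],[0,0,0],0],
    [[0,-0.35,0],[0,0,0],0],
    [[0,-0.44,0],[0,0,0],0],
    [[0,-0.53,0],[0,0,0],0],
    [[0,-0.62,0],[0,0,0],0],
    [[0,-0.7,0],[0,0,0],0],
    [[0,-0.75,0],[0,0,0],0],
    [[0,-0.75,0],[0,0,0],0]
  ]
}}

```text
time_s: 10.2
eef_pos: [0.5994, 0.0423, 0.0634]
eef_rot: [-0.0, 0.058, 0.998, 0.001]
wrist_force: [-0.3, 4.7, 0.5]
opening: 0.228
```

```bash
python3 s.py top pics/t3.png 205 365 140 270
```

```text
10.2 [0.5994 0.0423 0.0634] [-0.33  4.66  0.52] nose x -6.396070138817208 y 1.636758923931955 force f -4.5860329007840335
```

>>> {"op": "move_arm", "data": {
  "motion": [
    [[0,-0.05,0],[0,0,0],0],
    [[0,-0.1,0],[0,0,0],0],
    [[0,-0.15,0],[0,0,0],0],
    [[0,-0.2,0],[0,0,0],0],
    [[0,-0.25,0],[0,0,0],0],
    [[0,-0.3,0],[0,0,0],0],
    [[0,-0.35,0],[0,0,0],0],
    [[0,-0.4,0],[0,0,0],0],
    [[0,-0.42,0],[0,0,0],0],
    [[0,-0.42,0],[0,0,0],0]
  ]
}}

```text
time_s: 11.5
eef_pos: [0.5969, 0.0158, 0.0633]
eef_rot: [0.0, 0.058, 0.998, -0.0]
wrist_force: [0.0, -0.2, -2.0]
opening: 0.227
```

```bash
python3 s.py top pics/t4.png 205 365 140 270
```

```text
11.5 [0.5969 0.0158 0.0633] [ 0.04 -0.16 -1.99] nose x 20.27474744748652 y 2.2002022592446875 force f 0.15053567489122413
```

View pics/t4.png

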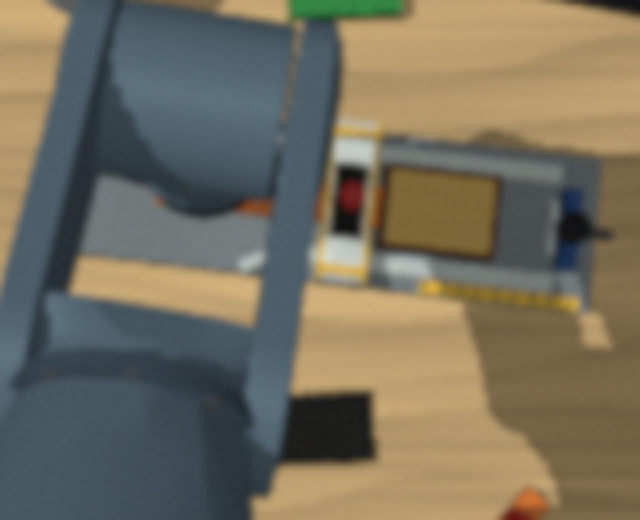

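The plate is past the guard, with its front at x≈500 and the pad at x≈549, so about 33 mm remains. I'll advance 24 mm and then feel for the pad.

>>> {"op": "move_arm", "data": {
  "motion": [
    [[0,-0.05,0],[0,0,0],0],
    [[0,-0.1,0],[0,0,0],0],
    [[0,-0.15,0],[0,0,0],0],
    [[0,-0.2,0],[0,0,0],0],
    [[0,-0.25,0],[0,0,0],0],
    [[0,-0.3,0],[0,0,0],0],
    [[0,-0.34,0],[0,0,0],0],
    [[0,-0.37,0],[0,0,0],0],
    [[0,-0.4,0],[0,0,0],0],
    [[0,-0.4,0],[0,0,0],0]
  ]
}}

```text
time_s: 12.8
eef_pos: [0.5939, -0.008, 0.0632]
eef_rot: [0.0, 0.058, 0.998, -0.0]
wrist_force: [0.2, -0.5, -0.3]
opening: 0.227
```

>>> {"op": "move_arm", "data": {
  "motion": [
    [[0,-0.02,0],[0,0,0],0],
    [[0,-0.04,0],[0,0,0],0],
    [[0,-0.06,0],[0,0,0],0],
    [[0,-0.06,0],[0,0,0],0]
  ]
}}

```text
time_s: 13.3
eef_pos: [0.5934, -0.0115, 0.0632]
eef_rot: [-0.0, 0.058, 0.998, -0.0]
wrist_force: [-0.2, 1.0, -0.9]
opening: 0.225
```

>>> {"op": "move_arm", "data": {
  "motion": [
    [[0,-0.015,0],[0,0,0],0],
    [[0,-0.03,0],[0,0,0],0],
    [[0,-0.045,0],[0,0,0],0],
    [[0,-0.045,0],[0,0,0],0]
  ]
}}

```text
time_s: 13.8
eef_pos: [0.5931, -0.0141, 0.0632]
eef_rot: [-0.0, 0.058, 0.998, -0.0]
wrist_force: [-0.4, 0.0, -1.9]
opening: 0.225
```

>>> {"op": "move_arm", "data": {
  "motion": [
    [[0,-0.01,0],[0,0,0],0],
    [[0,-0.02,0],[0,0,0],0],
    [[0,-0.03,0],[0,0,0],0],
    [[0,-0.03,0],[0,0,0],0]
  ]
}}

```text
time_s: 14.3
eef_pos: [0.5929, -0.0159, 0.0632]
eef_rot: [-0.0, 0.058, 0.998, -0.0]
wrist_force: [0.1, 0.6, -2.1]
opening: 0.225
```

>>> {"op": "move_arm", "data": {
  "motion": [
    [[0,-0.01,0],[0,0,0],0],
    [[0,-0.02,0],[0,0,0],0],
    [[0,-0.03,0],[0,0,0],0],
    [[0,-0.03,0],[0,0,0],0]
  ]
}}

```text
time_s: 14.8
eef_pos: [0.5927, -0.0176, 0.0632]
eef_rot: [0.0, 0.058, 0.998, -0.0]
wrist_force: [-0.2, 0.8, -1.7]
opening: 0.227
```

```bash
python3 s.py top pics/t5.png 265 365 160 235
```

```text
14.8 [ 0.5927 -0.0176  0.0632] [-0.19  0.8  -1.69] nose x 53.959315258366544 y 2.012058825397354 force f -0.7700221327559089
```

View pics/t5.png

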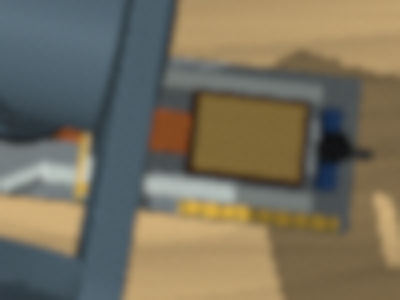

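The plate's front (x≈310) is within a few mm of the pad (x≈314). I continue in fine steps.

>>> {"op": "move_arm", "data": {
  "motion": [
    [[0,-0.01,0],[0,0,0],0],
    [[0,-0.02,0],[0,0,0],0],
    [[0,-0.025,0],[0,0,0],0],
    [[0,-0.025,0],[0,0,0],0]
  ]
}}

```text
time_s: 15.35
eef_pos: [0.5926, -0.0191, 0.0632]
eef_rot: [0.0, 0.058, 0.998, -0.0]
wrist_force: [0.0, 1.3, -1.3]
opening: 0.224
```

>>> {"op": "move_arm", "data": {
  "motion": [
    [[0,-0.01,0],[0,0,0],0],
    [[0,-0.02,0],[0,0,0],0],
    [[0,-0.02,0],[0,0,0],0]
  ]
}}

```text
time_s: 15.72
eef_pos: [0.5924, -0.0203, 0.0632]
eef_rot: [0.0, 0.058, 0.998, -0.0]
wrist_force: [-0.3, 1.4, -1.3]
opening: 0.228
```

>>> {"op": "move_arm", "data": {
  "motion": [
    [[0,-0.01,0],[0,0,0],0],
    [[0,-0.02,0],[0,0,0],0],
    [[0,-0.02,0],[0,0,0],0]
  ]
}}

```text
time_s: 16.1
eef_pos: [0.5923, -0.0213, 0.0632]
eef_rot: [-0.0, 0.058, 0.998, 0.0]
wrist_force: [-0.2, 2.7, -1.0]
opening: 0.229
```

>>> {"op": "move_arm", "data": {
  "motion": [
    [[0,-0.01,0],[0,0,0],0],
    [[0,-0.015,0],[0,0,0],0],
    [[0,-0.015,0],[0,0,0],0]
  ]
}}

```text
time_s: 16.48
eef_pos: [0.5922, -0.0217, 0.0633]
eef_rot: [0.0, 0.058, 0.998, 0.0]
wrist_force: [0.8, 4.5, -0.8]
opening: 0.227
```

Solid contact is building. I press a little more.

>>> {"op": "move_arm", "data": {
  "motion": [
    [[0,-0.005,0],[0,0,0],0],
    [[0,-0.01,0],[0,0,0],0],
    [[0,-0.01,0],[0,0,0],0]
  ]
}}

```text
time_s: 16.85
eef_pos: [0.5923, -0.0219, 0.0634]
eef_rot: [0.0, 0.058, 0.998, 0.001]
wrist_force: [1.0, 6.6, 0.5]
opening: 0.227
```

>>> {"op": "move_arm", "data": {
  "motion": [
    [[0,-0.003,0],[0,0,0],0],
    [[0,-0.003,0],[0,0,0],0],
    [[0,-0.003,0],[0,0,0],0]
  ]
}}

```text
time_s: 17.23
eef_pos: [0.5922, -0.022, 0.0634]
eef_rot: [0.0, 0.058, 0.998, 0.001]
wrist_force: [-0.0, 8.0, 1.5]
opening: 0.225
```

>>> {"op": "move_arm", "data": {
  "motion": [
    [[0,0,0],[0,0,0],0],
    [[0,0,0],[0,0,0],0],
    [[0,0,0],[0,0,0],0]
  ]
}}

```text
time_s: 17.6
eef_pos: [0.5923, -0.022, 0.0634]
eef_rot: [0.0, 0.058, 0.998, 0.001]
wrist_force: [0.1, 7.5, 1.0]
opening: 0.223
```

Held at about 7.5 N for over 0.7 s. Backing straight out under the shoe and guard.

>>> {"op": "move_arm", "data": {
  "motion": [
    [[0,0.02,0],[0,0,0],0],
    [[0,0.06,0],[0,0,0],0],
    [[0,0.2,0],[0,0,0],0],
    [[0,0.45,0],[0,0,0],0],
    [[0,0.75,0],[0,0,0],0],
    [[0,1.1,0],[0,0,0],0],
    [[0,1.45,0],[0,0,0],0],
    [[0,1.75,0],[0,0,0],0],
    [[0,1.95,0],[0,0,0],0],
    [[0,2.0,0],[0,0,0],0]
  ]
}}

```text
time_s: 18.85
eef_pos: [0.606, 0.097, 0.0631]
eef_rot: [-0.0, 0.058, 0.998, -0.0]
wrist_force: [0.3, 0.3, -1.9]
opening: 0.226
```

>>> {"op": "move_arm", "data": {
  "motion": [
    [[0,0,-0.3],[0,0,0],0],
    [[0,0.3,-0.9],[0,0,0],0],
    [[0,0.5,-1.4],[0,0,0],0],
    [[0,0.5,-1.5],[0,0,0],0],
    [[0,0.5,-1.5],[0,0,0],0]
  ]
}}

```text
time_s: 19.48
eef_pos: [0.6095, 0.1251, 0.1535]
eef_rot: [0.0, 0.058, 0.998, -0.0]
wrist_force: [-0.0, -0.6, -1.9]
opening: 0.228
```

```bash
python3 s.py top pics/t6.png 205 365 140 270; python3 -c "
from h import *
o=monitor.get_obs();print(o['eef_rot'])"
```

```text
19.475 [0.6095 0.1251 0.1535] [-0.03 -0.56 -1.92] nose x -89.71924376319572 y 2.004245778615073 force f 0.5631037508558506
[-6.94537838e-04  5.85548618e-02  9.98283930e-01 -2.04036813e-04]
```

View pics/t6.png

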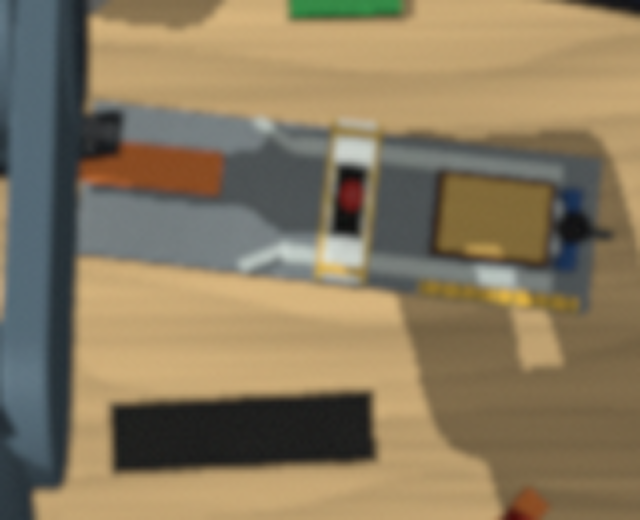

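The plate sits against the pad, and the front edge is square at (550,220). Taking the stick back over the mat.

>>> {"op": "move_arm", "data": {
  "motion": [
    [[0.5,-0.3,0],[0,0,-0.2],0],
    [[1.1,-0.7,0],[0,0,-0.45],0],
    [[1.7,-1.1,0],[0,0,-0.7],0],
    [[2.3,-1.5,0],[0,0,-0.95],0],
    [[2.84,-1.78,0],[0,0,-1.15],0],
    [[2.84,-1.78,0.7],[0,0,-1.15],0],
    [[2.84,-1.78,1.2],[0,0,-1.15],0],
    [[2.84,-1.78,1.5],[0,0,-1.15],0],
    [[2.84,-1.78,1.5],[0,0,-1.15],0]
  ]
}}

```text
time_s: 20.65
eef_pos: [0.4253, 0.0396, 0.0609]
eef_rot: [-0.003, -0.022, 1.0, 0.001]
wrist_force: [-0.9, -0.3, -1.2]
opening: 0.228
```

```bash
python3 w.py pics/w4.png
```

```text
[0.42528264 0.03957827 0.0609254 ] [-2.93947201e-03 -2.16413074e-02  9.99761321e-01  5.61315338e-04] [-0.93019546 -0.31646601 -1.15511155]
[[-0.044, 0.948, 0.314, 0.344], [0.999, 0.041, 0.016, 0.036], [0.002, 0.314, -0.949, 0.197], [0.0, 0.0, 0.0, 1.0]]
```

View pics/w4.png

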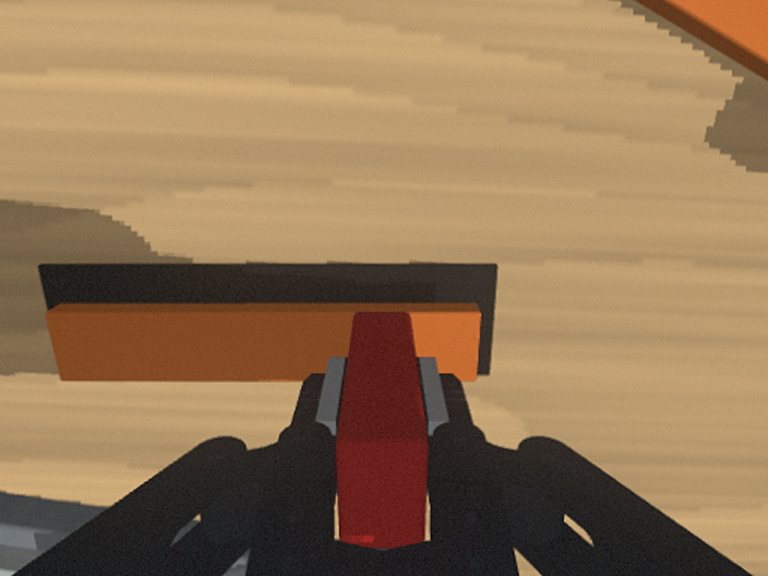

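The stick is lined up over the mat with its nose to the left. Lowering it.

>>> {"op": "move_arm", "data": {
  "motion": [
    [[0,0,0.1],[0,0,0],0],
    [[0,0,0.2],[0,0,0],0],
    [[0,0,0.28],[0,0,0],0],
    [[0,0,0.28],[0,0,0],0],
    [[0,0,0.28],[0,0,0],0]
  ]
}}

```text
time_s: 21.32
eef_pos: [0.428, 0.0396, 0.0465]
eef_rot: [0.0, -0.022, 1.0, -0.0]
wrist_force: [-0.5, 0.4, -1.2]
opening: 0.222
```

>>> {"op": "move_arm", "data": {
  "motion": [
    [[0,0,0.02],[0,0,0],0],
    [[0,0,0.035],[0,0,0],0],
    [[0,0,0.035],[0,0,0],0],
    [[0,0,0.035],[0,0,0],0]
  ]
}}

```text
time_s: 21.82
eef_pos: [0.4279, 0.0396, 0.0443]
eef_rot: [0.0, -0.022, 1.0, -0.0]
wrist_force: [-0.4, 0.3, -2.0]
opening: 0.228
```

>>> {"op": "move_arm", "data": {
  "motion": [
    [[0,0,0.015],[0,0,0],0],
    [[0,0,0.025],[0,0,0],0],
    [[0,0,0.025],[0,0,0],0],
    [[0,0,0.025],[0,0,0],0]
  ]
}}

```text
time_s: 22.32
eef_pos: [0.4279, 0.0396, 0.043]
eef_rot: [0.0, -0.022, 1.0, -0.0]
wrist_force: [-1.6, -0.0, 4.8]
opening: 0.225
```

Contact with the mat (+4.8 N). Releasing, then rising.

>>> {"op": "move_arm", "data": {
  "motion": [
    [[0,0,0],[0,0,0],40],
    [[0,0,0],[0,0,0],70],
    [[0,0,0],[0,0,0],100],
    [[0,0,0],[0,0,0],100],
    [[0,0,0],[0,0,0],100],
    [[0,0,-0.4],[0,0,0],100],
    [[0,0,-1.2],[0,0,0],100],
    [[0,0,-2.0],[0,0,0],100],
    [[0,0,-2.8],[0,0,0],100],
    [[0,0,-2.8],[0,0,0],100]
  ]
}}

```text
time_s: 23.58
eef_pos: [0.4306, 0.0392, 0.2149]
eef_rot: [0.004, -0.022, 1.0, -0.001]
wrist_force: [0.4, -0.2, -0.3]
opening: 0.999
```

```bash
python3 w.py pics/w5.png
```

```text
[0.43055622 0.03918523 0.21491963] [ 4.26563254e-03 -2.22067356e-02  9.99743891e-01 -9.04285531e-04] [ 0.36382438 -0.18296676 -0.25550765]
[[-0.045, 0.944, 0.328, 0.348], [0.999, 0.042, 0.014, 0.036], [-0.001, 0.328, -0.945, 0.349], [0.0, 0.0, 0.0, 1.0]]
```

View pics/w5.png

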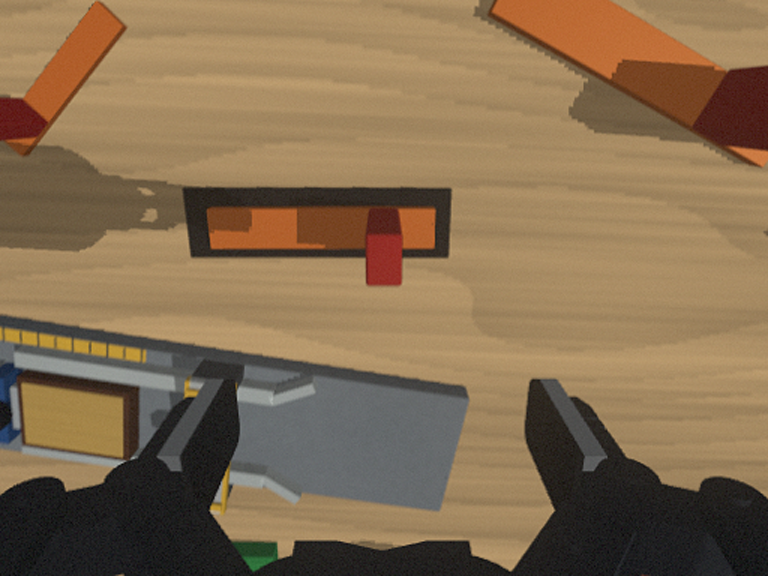

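The stick stands upright and centred on its mat, in line, and released. The plate (front at x≈20) is up against the pad. Handing in.

```bash
python3 -c "
from bench import workorder; print(workorder.hand_in())"
```

```text
the job is handed in; nothing more can be done
None
```

I pushed the plate under the guard with the orange stick, pressed it against the stop pad, put the stick back on its mat and handed the job in at about 24 s. The hand-in gives no verdict.

- **Pushing:** I took the middle-sized stick, the one on the black mat, by its handle. The plate squared up in the channel and passed the shoe with about 6.5 N of drag. Only the stick's nose pushed the plate.
- **Pressing:** I held it against the pad for over 0.7 s at about 6.6–8 N, read at the wrist with roughly 1 N of noise. The gauge itself has no force reading.
- **Stick:** The last wrist picture shows it released, upright, in line and centred on its mat.
- **Plate:** The same picture shows it square and up against the pad with no visible gap. That it still touches is judged by eye only.
- **Bystanders:** I never moved near the tumbler, stapler, pen pot or finished plates, but I did not measure their positions again at the end.
- **Disagreements:** Measured tool positions sometimes lagged the commanded ones by 1–3 mm just after moves and settled afterwards. No check failed.

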